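# Chopping board out over the sink, lemon half through the scrap hole

## Robot

A 6-joint arm with a two-finger parallel gripper is mounted at the origin on a cart in front of the work surface, level with it; the furniture and walls round the work are solid. World frame = base frame: x ahead of the robot, y to its left, z up, the work surface at z = 0. Lengths are in m, angles in rad, forces in N, time in s.
With the tool pointing down it reaches from about 0.3 to 0.85 m from the base axis. Payload 4.2 kg.
Tool frame: the origin (TCP) lies at the very end of the fingers, on their centre line; the grasp point (between the pads) lies hold_point_z behind it (hold_point_z is the distance from the TCP to the grasp point, in m); z points along the fingers, y is the line along which they close (so a half turn about z gives the same grasp; the last joint's range is limited). The gripper opens to 91 mm and grips with 3 to 60 N. Pads are 32 mm wide; open, the fingers measure 118 mm over their backs; the gripper's body (76 mm by 178 mm) begins 60 mm behind the grasp point.
Start: joints at [-1.297, 0.32, 1.565, -0, 1.257, -0.02], TCP at [0.167, -0.55, 0.214] pointing down, gripper open.
Joint ranges: [-3.11, 3.11], [-0.84, 2.01], [0.21, 2.61], [-1.34, 4.49], [0.05, 2.63], [-2.56, 2.56]. Speed limits (rad/s): [2.57, 2.57, 3.14, 3.14, 3.14, 3.14].

## Interface

Orientations are given as [roll, pitch, yaw] about the fixed x, y, z axes, in that order (R = Rz(yaw) Ry(pitch) Rx(roll)).
In Python, from rig import * gives the robot as it stands.
- The arm moves only by the tool step_arm, never from a script. Its argument "deltas" is a list of rows, each a list of 7 numbers: the turn, a rotation vector about the tool's x, y, z in units of 5 degrees (1.0 is 5 degrees), then the shift along the tool's x, y, z in mm, then the closure in counts, from 0 (fully open) to 255 (shut). In form: [[wx, wy, wz, x, y, z, grip], ...]. A call has 1 to 12 rows; each row shifts and turns the commanded pose from where the row before left it, along the tool's axes as they then stand; what a row does not reach is not made up. A row lasts 1/8 s, in which the tool goes at most 62.5 mm and 10.7 degrees, less where a joint would pass 70% of its speed; a pose out of reach is approached as far as the arm can. A call with a gripper value outside its range is refused whole. The fingers move at their own pace and stop on an object; "newtons" is the grip in N (left out, the last holds). Time passes only in rows, so rows that do not move let the fingers close. It gives the time, the measured TCP pose, the force, the opening and the grip force at its end, in the units of the state.
- get_obs(): the state, without advancing time (a new reading comes with each control period).
- grab_frame(name): name is "scene" or "side" or "wrist"; returns a dict with "frame" (480x640x3 uint8, red, green, blue), "fx", "fy", "cx", "cy" (pixels), "distortion" ([k1, k2, p1, p2, k3] as OpenCV has them; the pictures are not rectified), "R" (3x3) and "t" (3): a world point X has camera coordinates R X + t. Camera axes: x right, y down, z forward; pixel columns grow to the right and rows downward; lengths in m; the calibration is good to about 2 mm. A picture is of the moment at which its call begins. There is no depth.
- job_done(): hands the job in; it is judged then, once.
Trained networks look in a picture, given as the dict that the camera call returned (one of the last four; its "shot" number tells which), for a name from the list of things; names that differ only in an ending like _2 or _b are one class to them, and where a whole thing is asked for, a point or a joint stands for the part that bears it (a point fixed in the world has none). Each returns a list of dicts, best first, with "score" (0 to 1); they miss things now and then, are a little off and sometimes report something else, mostly with a low value. They report only what shows in the picture. A call takes as long as a camera call.
- look_for(picture, thing): "centre" ([column, row] in pixels, amid what is visible of it).
- trace(picture, thing): "region" (480x640 bool, what is visible of it) and "centre" ([column, row] in pixels, amid what is visible of it).
- place_of(picture, thing): "centre" ([column, row] in pixels: a listed point, or the origin of a listed thing).
The state is a dict: "clock": time; "joints": joint angles; "dq": joint speeds; "effort": joint torques, N m; "tool_pos": TCP position; "tcp_rot": TCP orientation; "force": force on the tool from outside, world axes, zero at the start; "torque": the same for the moment, N m; "width": finger opening in m; "grip_force": force on a finger pad.
Only numpy, scipy, OpenCV 4.12 (cv2) and the standard library are available. Lean on these libraries where they do the work, as an engineer would, in place of code of your own. Each camera call takes 0.05 s, during which the arm holds its last target. There are 200 camera calls.

## Task

Push the chopping board along the worktop, out over the sink, until the whole of its round scrap hole is past the rim and over the open basin, and stop within about 4 cm of that so that the board still lies firmly on the worktop. Then, with the board left there, sweep the squeezed lemon half across the board with the fingertips so that it drops through the hole into the basin. Only push: lift neither the board nor the lemon half, leave the peeler lying on the board, and do not disturb the things standing round about.

Things in the scene. Friction and masses are not known exactly. Their poses are not given: they have to be found in the camera images.
- board: Wooden chopping board, 340 x 200 x 16 mm, 0.65 kg, loose, flat on the worktop, one end on the sink's left rim (3 mm above the worktop). Origin: centre of its underside. x: lengthwise, to the end with the scrap hole, which points to the sink; y: across, away from the robot; z: up. It slides under about 2 to 8 N. The plain end, the one to push against, lies at x = -170 mm.
- scrap_hole (a point): Centre of the board's round scrap hole, level with the board's top. The hole goes right through and is 84 mm in diameter; its centre lies at x = +104 mm, y = 0 of the board, 66 mm from the board's end.
- basin_edge (a point): Middle of the basin's left edge, where the rim ends and the open basin begins, 3 mm above the worktop. x: along this straight edge, to the wall behind; y: left, square to the edge, over rim and worktop (the basin is at negative y); z: up. Basin: x -170 to 170, y 0 to -360 mm, 150 mm deep. The whole hole is over it when the hole's centre is at y = -42 mm or beyond; 4 cm farther is -82. Fixed.
- lemon_half: Squeezed half of a lemon lying cut face down on the board, somewhere between the hole and the plain end: a yellow dome 52 mm in diameter at its foot and 33 mm high, 45 g, loose; not the whole lemon that lies on the worktop. Origin: centre of its flat cut face; z: up through the dome.
- peeler: Vegetable peeler with a dark green handle, 170 x 25 x 18 mm, lying on the board lengthwise, near the board's long side away from the robot (+y). It rides along with the board and stays there. Origin: middle of its underside; x: along it, from handle to blade.
- spice_jar: Spice jar with a green cap, 46 mm in diameter, 106 mm high, standing to the left of the board. Origin: centre of its foot. Leave alone.
- salt_mill: Small clear and grey mill, 44 mm in diameter, 90 mm high, standing to the left of the board. Origin: centre of its foot. Leave alone.
- mug: White patterned mug, 85 mm in diameter and 82 mm high, with a handle, standing to the left of the board. Origin: centre of the footprint, handle included. Leave alone.
- tin: Low food tin, 75 mm in diameter, 58 mm high, to the left of the board. Origin: centre of its foot. Leave alone.
- onion: Onion, 78 mm across and 85 mm high, to the left of the board. Origin: under its centre. Leave alone.
- whole_lemon: Whole lemon, 78 x 55 x 56 mm, lying on the worktop nearer the robot than the board's plain end. Origin: under its centre. Leave alone.

How it is judged:
On the way, in this order (a step that is already met when the one before it is completed fails the run):
1. the board is pushed out until its whole scrap hole is over the basin, with the lemon half still on it (y of scrap_hole in the frame of basin_edge between -0.086 and -0.038 m and x of scrap_hole in the frame of basin_edge between -0.125 and 0.125 m and angle between board's own z axis and vertical below 0.05 rad and height (world z) of board between -0.005 and 0.012 m and linear speed of board below 0.02 m/s and z of lemon_half in the frame of board above 0.01 m and x of lemon_half in the frame of board below 0.07 m), for 0.2 s.
2. the lemon half has dropped into the basin (height (world z) of lemon_half below -0.08 m and y of lemon_half in the frame of basin_edge between -0.37 and 0 m and x of lemon_half in the frame of basin_edge between -0.18 and 0.18 m), for 0.2 s.
At the end, for the whole second after the job is handed in: The board lies flat on worktop and rim, the centre of its scrap hole 38 to 86 mm past the basin's left edge (so the whole hole is over the basin, at most about 4 cm too far); the lemon half is at rest in the basin, having fallen through the hole; the peeler lies on the board; all at rest (all of step 2 and y of scrap_hole in the frame of basin_edge between -0.086 and -0.038 m and x of scrap_hole in the frame of basin_edge between -0.125 and 0.125 m and angle between board's own z axis and vertical below 0.05 rad and height (world z) of board between -0.005 and 0.012 m and linear speed of board below 0.02 m/s and z of peeler in the frame of board between 0.008 and 0.03 m and x of peeler in the frame of board between -0.16 and 0.1 m and y of peeler in the frame of board between -0.1 and 0.1 m and linear speed of lemon_half below 0.05 m/s and linear speed of peeler below 0.03 m/s); the robot touches nothing.
It fails at once if the board is lifted or tipped (height (world z) of board above 0.02 m or angle between board's own z axis and vertical above 0.12 rad).
It fails at once if the lemon half is lifted off the board (height (world z) of lemon_half above 0.038 m).
It fails at once if the lemon half falls past the board instead of through the hole (height (world z) of lemon_half between -0.07 and -0.01 m and horizontal distance between lemon_half and scrap_hole above 0.07 m).
It fails at once if the peeler is lifted or pushed off the board (height (world z) of peeler above 0.05 m or height (world z) of peeler below 0.008 m).
It fails at once if a thing standing round about is knocked or moved (distance of any of spice_jar, salt_mill, mug, tin, onion, whole_lemon from where it was at the start of the episode above 0.025 m).
It also fails if it takes over 58 s, if anything falls off the work surface, if the arm or the gripper's body presses on something with over 40 N, if the wrist force passes 120 N, or if a joint passes its speed limit or range.

## Working session

There is one attempt and no reset: what is moved stays moved. The work goes in short steps, Python scripts to look and compute and a tool call to move; the robot and the scene stay as the last step left them, time stands still between calls to the robot, and variables do not carry over. Pictures are saved under pics/ and viewed, at most 10 in all, crops included, and the job is handed in when it is done.

Besides the shell and the picture viewer there is one more tool, called by a JSON object that holds its "op" and its "data", one argument or row to a line. step_arm: Moves the arm, as the interface text tells. Its arguments: {"type":"object","properties":{"deltas":{"type":"array"},"newtons":{"type":"number"}},"required":["deltas"]}

```bash
mkdir -p pics; cat > h.py <<'E'
from rig import *
import numpy as np, cv2
def ray(p,uv):
    K=np.array([[p['fx'],0,p['cx']],[0,p['fy'],p['cy']],[0,0,1]])
    n=cv2.undistortPoints(np.array([[uv]],float),K,np.array(p['distortion'],float))[0,0]
    R=np.array(p['R']);t=np.array(p['t']); return -R.T@t, R.T@np.array([n[0],n[1],1])
def at(p,uv,z):
    o,d=ray(p,uv); return o+d*(z-o[2])/d[2]
def px(p,X):
    K=np.array([[p['fx'],0,p['cx']],[0,p['fy'],p['cy']],[0,0,1]])
    return cv2.projectPoints(np.array([X],float),cv2.Rodrigues(np.array(p['R']))[0],np.array(p['t'],float),K,np.array(p['distortion'],float))[0][0,0]
def save(p,f): cv2.imwrite('pics/'+f,p['frame'][:,:,::-1])
E
python3 - <<'E'
from h import *
s=get_obs(); print(s['clock'],s['tool_pos'],s['tcp_rot'],hold_point_z if 'hold_point_z' in globals() else '')
for n in ['scene','side']:
    p=grab_frame(n); save(p,n+'0.png'); print(n)
    for th,z in [('board',0),('scrap_hole',.019),('basin_edge',.003),('lemon_half',.018),('peeler',.018),('spice_jar',0),('salt_mill',0),('mug',0),('tin',0),('onion',0),('whole_lemon',0)]:
        for r in place_of(p,th)[:2]: print(th,round(r['score'],2),np.round(r['centre']),np.round(at(p,r['centre'],z),3))
E
```

```text
0.0 [ 0.16637278 -0.5498842   0.21313928] [-3.13987413e+00 -2.66248210e-05  2.93796836e-01] 0.0188
scene
board 0.98 [354. 214.] [ 0.471 -0.255  0.   ]
scrap_hole 0.56 [378. 194.] [ 0.445 -0.347  0.019]
basin_edge 0.73 [252. 285.] [0.565 0.094 0.003]
lemon_half 0.74 [343. 216.] [ 0.485 -0.22   0.018]
lemon_half 0.54 [351. 216.] [ 0.468 -0.231  0.018]
peeler 0.65 [320. 202.] [ 0.569 -0.231  0.018]
spice_jar 0.69 [225. 318.] [0.564 0.205 0.   ]
salt_mill 0.59 [252. 287.] [0.563 0.096 0.   ]
mug 0.65 [302. 319.] [0.405 0.109 0.   ]
tin 0.64 [245. 354.] [0.464 0.259 0.   ]
onion 0.75 [265. 316.] [0.486 0.15  0.   ]
onion 0.55 [319. 201.] [ 0.582 -0.248  0.   ]
side
board 0.93 [315. 312.] [ 0.478 -0.241  0.   ]
scrap_hole 0.75 [305. 351.] [ 0.45  -0.348  0.019]
basin_edge 0.66 [329. 400.] [ 0.485 -0.446  0.003]
basin_edge 0.64 [306. 354.] [ 0.452 -0.345  0.003]
lemon_half 0.82 [320. 298.] [ 0.49  -0.221  0.018]
lemon_half 0.45 [298. 166.] [0.47  0.248 0.018]
peeler 0.8 [355. 307.] [ 0.558 -0.249  0.018]
spice_jar 0.57 [333. 180.] [0.56  0.204 0.   ]
salt_mill 0.69 [338. 206.] [0.562 0.092 0.   ]
mug 0.94 [275. 206.] [0.404 0.103 0.   ]
tin 0.6 [300. 165.] [0.479 0.277 0.   ]
onion 0.89 [306. 193.] [0.485 0.15  0.   ]
whole_lemon 0.78 [269. 235.] [ 0.389 -0.004  0.   ]
whole_lemon 0.61 [296. 170.] [0.466 0.256 0.   ]
```

View pics/scene0.png

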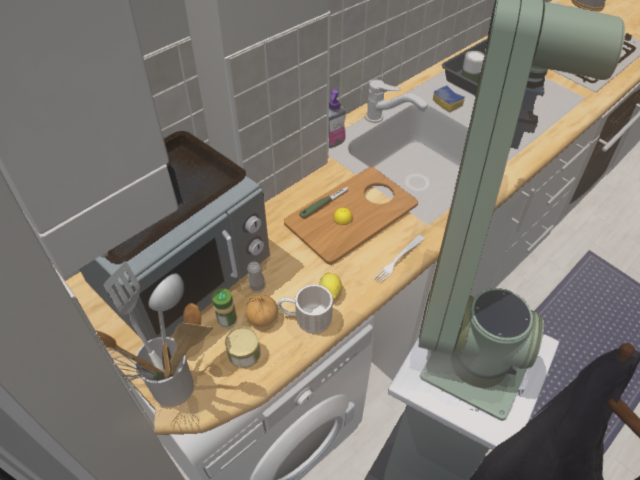

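View pics/side0.png

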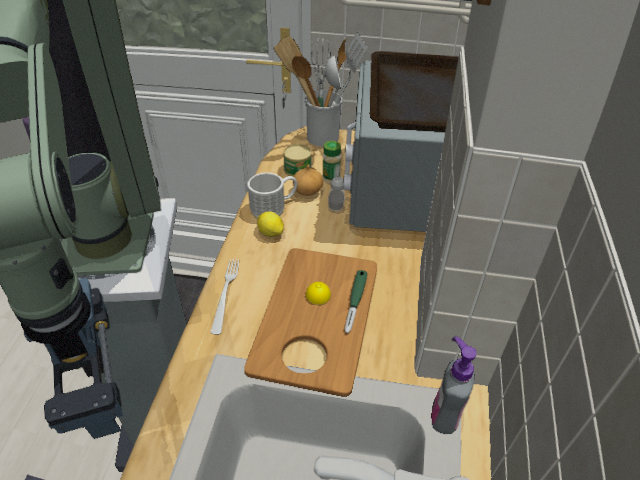

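The scene view shows the board at about (350,214), with the lemon half at (343,216) and the hole at (378,194). In the side view the hole is at (304,354), and the basin edge is near row 400. A fork lies beside the board at (226,297). The other objects are grouped around (300,185), and the whole lemon is at (270,223). Next I'll make a rectified top view.

```bash
cat > top.py <<'E'
from h import *
def top(p,z,x0=.25,x1=.75,y0=-.65,y1=.1,s=1000):
    # image: col = (y1-y)*s, row=(x1-x)*s
    W=int((y1-y0)*s);H=int((x1-x0)*s)
    c,r=np.meshgrid(np.arange(W),np.arange(H))
    X=np.stack([x1-r/s,y1-c/s,np.full(c.shape,z)],-1).reshape(-1,3)
    K=np.array([[p['fx'],0,p['cx']],[0,p['fy'],p['cy']],[0,0,1]])
    u=cv2.projectPoints(X,cv2.Rodrigues(np.array(p['R']))[0],np.array(p['t'],float),K,np.array(p['distortion'],float))[0].reshape(H,W,2).astype(np.float32)
    im=cv2.remap(p['frame'],u,None,cv2.INTER_LINEAR)[:,:,::-1].copy()
    for k in range(-7,2):
        c=int((y1-k*.1)*s)
        if 0<=c<W: cv2.line(im,(c,0),(c,H),(0,0,255) if k==-4 else (80,80,80),1)
    for k in range(2,8):
        r=int((x1-k*.1)*s)
        if 0<=r<H: cv2.line(im,(0,r),(W,r),(0,0,255) if k==5 else (80,80,80),1)
    return im
E
python3 - <<'E'
from top import *
for n in ['side','scene']:
    p=grab_frame(n)
    if n=='side': cv2.imwrite('pics/top_side.png',top(p,.003))
    m=trace(p,'board')[0]['region'].astype(np.uint8)
    c=max(cv2.findContours(m,0,2)[0],key=cv2.contourArea)[:,0,:]
    W=np.array([at(p,q,.018)[:2] for q in c.astype(float)],np.float32)
    r=cv2.minAreaRect(W*1000); print(n,r,np.round(cv2.boxPoints(r)))
    for th,h in (('lemon_half',.019),('peeler',.025),('whole_lemon',.028)):
        L=trace(p,th)[:2]
        for l in L: 
            mm=l['region'];ys,xs=np.nonzero(mm); print(th,l['score'],l['centre'],mm.sum(),np.round(at(p,l['centre'],h+(.016 if th=='lemon_half' else 0)),3))
    hh=[place_of(p,'scrap_hole')[0]['centre']]; print(at(p,hh[0],.019))
E
```

```text
side ((478.0355224609375, -258.7979736328125), (346.8963928222656, 202.84616088867188), 72.53382110595703) [[ 329. -394.]
 [ 523. -455.]
 [ 627. -124.]
 [ 433.  -63.]]
lemon_half 0.63 [319.0, 294.4] 455 [ 0.486 -0.225  0.035]
lemon_half 0.53 [307.9, 180.5] 625 [0.491 0.157 0.035]
peeler 0.68 [356.1, 295.2] 550 [ 0.562 -0.224  0.025]
whole_lemon 0.62 [270.8, 224.8] 525 [0.394 0.001 0.028]
[ 0.45169723 -0.35213339  0.019     ]
scene ((473.6380310058594, -248.96119689941406), (350.79364013671875, 207.29786682128906), 72.92646026611328) [[ 323. -386.]
 [ 521. -447.]
 [ 624. -112.]
 [ 426.  -51.]]
lemon_half 0.77 [340.5, 215.9] 269 [ 0.485 -0.201  0.035]
lemon_half 0.27 [242.7, 348.6] 1154 [0.463 0.263 0.035]
peeler 0.69 [315.0, 205.6] 347 [ 0.569 -0.206  0.025]
peeler 0.63 [242.4, 348.8] 1126 [0.467 0.26  0.025]
whole_lemon 0.69 [333.9, 284.8] 396 [ 0.384 -0.     0.028]
[ 0.44354345 -0.3650843   0.019     ]
```

View pics/top_side.png

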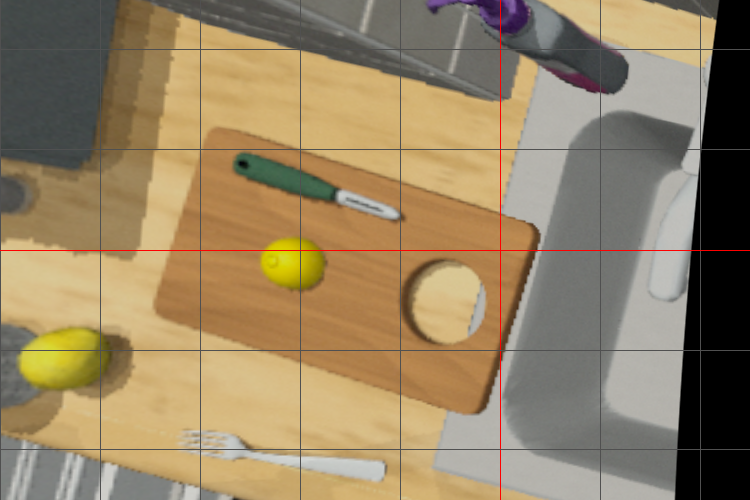

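The top view shows the board rotated about 17°, with its hole at (444,302). The basin edge runs from about (505,400) to (570,150), so the board needs roughly 137 mm of push. I'll turn the open gripper parallel to the board's plain end and hover behind it.

{"op": "step_arm", "data": {
  "deltas": [
    [0,0,-1.87,0,0,0,0],
    [0,0,-1.87,0,0,0,0],
    [0,0,-1.87,0,0,0,0],
    [0,0,-1.87,0,0,0,0],
    [0,0,-1.87,0,0,0,0],
    [0,0,-1.87,0,0,0,0]
  ]
}}

```text
clock: 2.55
tool_pos: [0.1665, -0.5504, 0.214]
tcp_rot: [3.142, 0.0, 1.278]
force: [-1.1, 0.1, 0.3]
width: 0.0911
grip_force: 0.0
```

{"op": "step_arm", "data": {
  "deltas": [
    [0,0,0,48,17.5,0,0],
    [0,0,0,48,17.5,0,0],
    [0,0,0,48,17.5,0,0],
    [0,0,0,48,17.5,0,0],
    [0,0,0,48,17.5,0,0],
    [0,0,0,48,17.5,0,0],
    [0,0,0,48,17.5,0,0],
    [0,0,0,48,17.5,0,0],
    [0,0,0,48,17.5,0,0],
    [0,0,0,48,17.5,0,0],
    [0,0,0,48,17.5,0,0],
    [0,0,0,48,17.5,0,0]
  ]
}}

```text
clock: 4.05
tool_pos: [0.5373, -0.0599, 0.2141]
tcp_rot: [3.141, 0.0, 1.273]
force: [1.1, -0.6, 0.5]
width: 0.0916
grip_force: 0.0
```

```bash
python3 - <<'E'
from top import *
s=get_obs(); print(s['clock'],s['tool_pos'],s['tcp_rot'],s['joints'],s['force'])
p=grab_frame('wrist'); save(p,'w1.png'); cv2.imwrite('pics/top_w1.png',top(p,.016,x0=.3,x1=.7,y0=-.5))
for th,z in [('board',0),('scrap_hole',.019),('basin_edge',.003),('lemon_half',.018),('peeler',.018)]:
    for r in place_of(p,th)[:1]: print(th,round(r['score'],2),np.round(r['centre']),np.round(at(p,r['centre'],z),3))
E
```

```text
4.05 [ 0.53726633 -0.05989546  0.21409444] [3.14100673e+00 1.80136764e-04 1.27313286e+00] [-1.32127626e-01  2.65139337e-01  1.64264954e+00 -2.90623200e-04
  1.23325555e+00  1.65631957e-01] [ 1.14988325 -0.60265167  0.48100111]
lemon_half 0.8 [316. 374.] [ 0.486 -0.21   0.018]
peeler 0.72 [391. 376.] [ 0.557 -0.234  0.018]
```

View pics/top_w1.png

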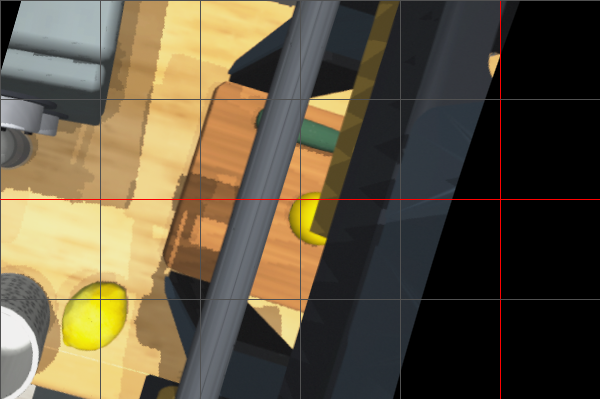

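The wrist view shows the plain end centred at about (0.527,-0.092), as estimated. That leaves about 17 mm of finger clearance. Now I'll go down.

{"op": "step_arm", "data": {
  "deltas": [
    [0,0,0,0,0,40,0],
    [0,0,0,0,0,40,0],
    [0,0,0,0,0,40,0],
    [0,0,0,0,0,40,0],
    [0,0,0,0,0,25,0],
    [0,0,0,0,0,15,0],
    [0,0,0,0,0,7,0],
    [0,0,0,0,0,0,0]
  ]
}}

```text
clock: 5.35
tool_pos: [0.5365, -0.0618, 0.0073]
tcp_rot: [3.141, 0.0, 1.272]
force: [0.5, -0.6, 0.3]
width: 0.0914
grip_force: 0.0
```

{"op": "step_arm", "data": {
  "deltas": [
    [0,0,0,-6,0,0,0],
    [0,0,0,-6,0,0,0],
    [0,0,0,-6,0,0,0],
    [0,0,0,-6,0,0,0],
    [0,0,0,-6,0,0,0],
    [0,0,0,-6,0,0,0],
    [0,0,0,-6,0,0,0],
    [0,0,0,-6,0,0,0],
    [0,0,0,-6,0,0,0],
    [0,0,0,-6,0,0,0],
    [0,0,0,0,0,0,0]
  ]
}}

```text
clock: 6.72
tool_pos: [0.5193, -0.1184, 0.0076]
tcp_rot: [3.14, -0.002, 1.271]
force: [1.2, 4.0, 2.3]
width: 0.0907
grip_force: 2.3
```

```bash
cat > look.py <<'E'
from top import *
s=get_obs(); print(s['clock'],np.round(s['tool_pos'],4),s['tcp_rot'],s['force'])
for n in ['side','scene']:
    p=grab_frame(n); save(p,f'{n}_{int(s["clock"]*10)}.png')
    if n=='side': cv2.imwrite(f'pics/top_{int(s["clock"]*10)}.png',top(p,.019))
    for th,z in [('board',0),('scrap_hole',.019),('basin_edge',.003),('lemon_half',.018),('peeler',.018)]:
        for r in place_of(p,th)[:1]: print(th,round(r['score'],2),np.round(r['centre']),np.round(at(p,r['centre'],z),3))
E
python3 look.py; ls pics
```

```text
6.725 [ 0.5193 -0.1184  0.0076] [ 3.14023616e+00 -1.51284156e-03  1.27123087e+00] [1.19940074 4.04366008 2.25511632]
board 0.72 [311. 333.] [ 0.466 -0.293  0.   ]
scrap_hole 0.57 [299. 373.] [ 0.436 -0.396  0.019]
lemon_half 0.86 [312. 313.] [ 0.47  -0.259  0.018]
peeler 0.66 [353. 320.] [ 0.549 -0.282  0.018]
board 0.96 [364. 204.] [ 0.466 -0.304  0.   ]
lemon_half 0.74 [354. 211.] [ 0.468 -0.251  0.018]
peeler 0.48 [333. 196.] [ 0.548 -0.269  0.018]
scene0.png
scene_67.png
side0.png
side_67.png
top_67.png
top_side.png
top_w1.png
w1.png
```

{"op": "step_arm", "data": {
  "deltas": [
    [0,0,0,-6,0,0,0],
    [0,0,0,-6,0,0,0],
    [0,0,0,-6,0,0,0],
    [0,0,0,-6,0,0,0],
    [0,0,0,-6,0,0,0],
    [0,0,0,-6,0,0,0],
    [0,0,0,-6,0,0,0],
    [0,0,0,-6,0,0,0],
    [0,0,0,-6,0,0,0],
    [0,0,0,-6,0,0,0],
    [0,0,0,-4,0,0,0],
    [0,0,0,0,0,0,0]
  ]
}}

```text
clock: 8.82
tool_pos: [0.5004, -0.1793, 0.0075]
tcp_rot: [3.141, -0.001, 1.272]
force: [2.1, 6.3, 5.0]
width: 0.0908
grip_force: 3.4
```

```bash
python3 look.py; ls pics
```

```text
8.825 [ 0.5004 -0.1793  0.0075] [ 3.14096600e+00 -1.31162612e-03  1.27209497e+00] [2.08648421 6.28284543 5.02290821]
board 0.67 [303. 360.] [ 0.445 -0.354  0.   ]
lemon_half 0.95 [310. 339.] [ 0.461 -0.32   0.018]
scrap_hole 0.47 [225. 317.] [0.556 0.211 0.019]
lemon_half 0.65 [372. 198.] [ 0.452 -0.323  0.018]
peeler 0.52 [354. 186.] [ 0.519 -0.337  0.018]
scene0.png
scene_67.png
scene_88.png
side0.png
side_67.png
side_88.png
top_67.png
top_88.png
top_side.png
top_w1.png
w1.png
```

View pics/top_88.png

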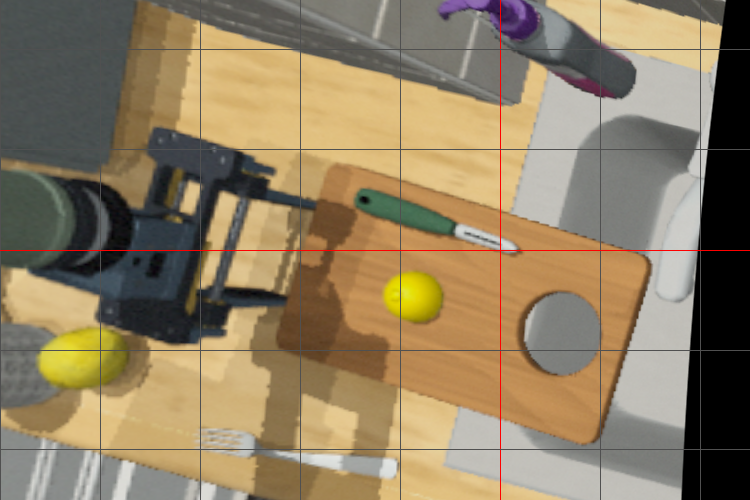

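The top view has the hole centre at (563,333), which is (0.417,-0.463) and about 34–40 mm past the edge. I'll push 24 mm more and then back off.

{"op": "step_arm", "data": {
  "deltas": [
    [0,0,0,-6,0,0,0],
    [0,0,0,-6,0,0,0],
    [0,0,0,-6,0,0,0],
    [0,0,0,-6,0,0,0],
    [0,0,0,0,0,0,0],
    [0,0,0,8,0,0,0],
    [0,0,0,12,0,0,0],
    [0,0,0,0,0,-30,0],
    [0,0,0,0,0,-60,0],
    [0,0,0,0,0,-60,0],
    [0,0,0,0,0,0,0]
  ]
}}

```text
clock: 10.8
tool_pos: [0.5017, -0.1846, 0.1617]
tcp_rot: [3.131, 0.002, 1.274]
force: [0.4, -0.3, -0.2]
width: 0.0911
grip_force: 0.0
```

```bash
python3 look.py; python3 - <<'E'
from top import *
p=grab_frame('wrist'); 
for th,z in [('scrap_hole',.019),('basin_edge',.003),('lemon_half',.018),('peeler',.018)]:
    for r in place_of(p,th)[:1]: print(th,round(r['score'],2),np.round(r['centre']),np.round(at(p,r['centre'],z),3))
E
ls pics
```

```text
10.8 [ 0.5017 -0.1846  0.1617] [3.13088293e+00 1.53700237e-03 1.27363996e+00] [ 0.35336943 -0.26471957 -0.22460368]
board 0.71 [303. 371.] [ 0.444 -0.38   0.   ]
lemon_half 0.61 [302. 348.] [ 0.446 -0.341  0.018]
peeler 0.75 [345. 362.] [ 0.522 -0.378  0.018]
board 0.9 [384. 193.] [ 0.44  -0.376  0.   ]
scrap_hole 0.81 [412. 169.] [ 0.408 -0.492  0.019]
basin_edge 0.46 [358. 183.] [ 0.523 -0.37   0.003]
lemon_half 0.77 [378. 192.] [ 0.45  -0.352  0.018]
peeler 0.58 [352. 178.] [ 0.541 -0.365  0.018]
scene0.png
scene_108.png
scene_67.png
scene_88.png
side0.png
side_108.png
side_67.png
side_88.png
top_108.png
top_67.png
top_88.png
top_side.png
top_w1.png
w1.png
```

View pics/top_108.png

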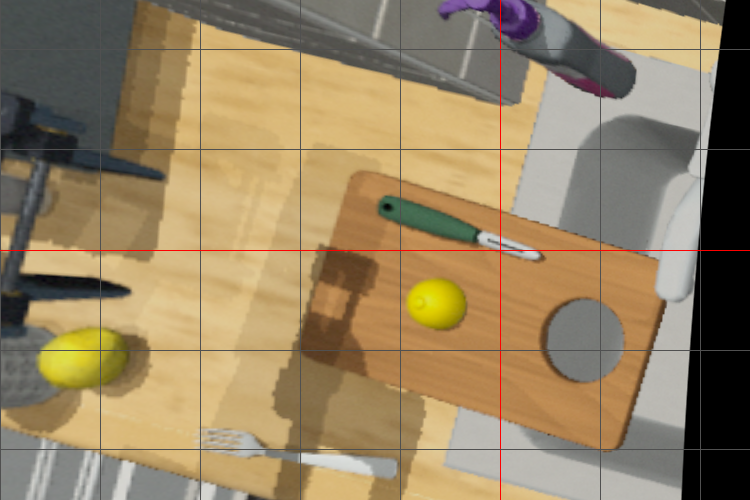

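The hole centre is now at (585,340), which is (0.410,-0.486). That puts it 57–62 mm past the edge, inside the band. The lemon half is near (0.448,-0.348). Next I'll part-close the fingers to about 28 mm so they cradle the dome, and hover behind it.

{"op": "step_arm", "data": {
  "deltas": [
    [0,0,-0.35,0,0,0,176],
    [0,0,0,-27,-2.5,0,176],
    [0,0,0,-27,-2.5,0,176],
    [0,0,0,-27,-2.5,0,176],
    [0,0,0,-27,-2,0,176],
    [0,0,0,0,0,0,176],
    [0,0,0,0,0,0,176]
  ]
}}

```text
clock: 12.52
tool_pos: [0.4612, -0.2848, 0.1569]
tcp_rot: [-3.142, -0.001, 1.304]
force: [0.4, 0.7, -0.5]
width: 0.0289
grip_force: 0.0
```

```bash
python3 - <<'E'
from top import *
s=get_obs(); print(s['clock'],np.round(s['tool_pos'],4),s['tcp_rot'],s['width'])
for n in ['wrist','side','scene']:
    p=grab_frame(n); 
    if n=='wrist': cv2.imwrite('pics/top_w2.png',top(p,.019,x0=.3,x1=.65,y0=-.6,y1=-.1,s=1500))
    if n=='side': a=ray(p,(320,462))
    if n=='scene': b=ray(p,(425,104))
    for th,z in [('scrap_hole',.019),('lemon_half',.018),('peeler',.018)]:
        for r in place_of(p,th)[:1]: print(n,th,round(r['score'],2),np.round(r['centre']),np.round(at(p,r['centre'],z),3))
k=np.linalg.lstsq(np.stack([a[1],-b[1]],1),b[0]-a[0],rcond=None)[0]
print('spout',a[0]+k[0]*a[1],b[0]+k[1]*b[1])
E
```

```text
12.525 [ 0.4612 -0.2848  0.1569] [-3.14150848e+00 -5.28221772e-04  1.30373944e+00] 0.028910880950569248
wrist lemon_half 0.95 [320. 301.] [ 0.445 -0.341  0.018]
side lemon_half 0.93 [306. 350.] [ 0.452 -0.346  0.018]
scene scrap_hole 0.7 [411. 170.] [ 0.409 -0.488  0.019]
scene lemon_half 0.49 [375. 193.] [ 0.454 -0.343  0.018]
scene peeler 0.52 [354. 179.] [ 0.533 -0.363  0.018]
spout [ 0.45181169 -0.62639768  0.15962473] [ 0.44761636 -0.62736671  0.15898047]
```

View pics/top_w2.png

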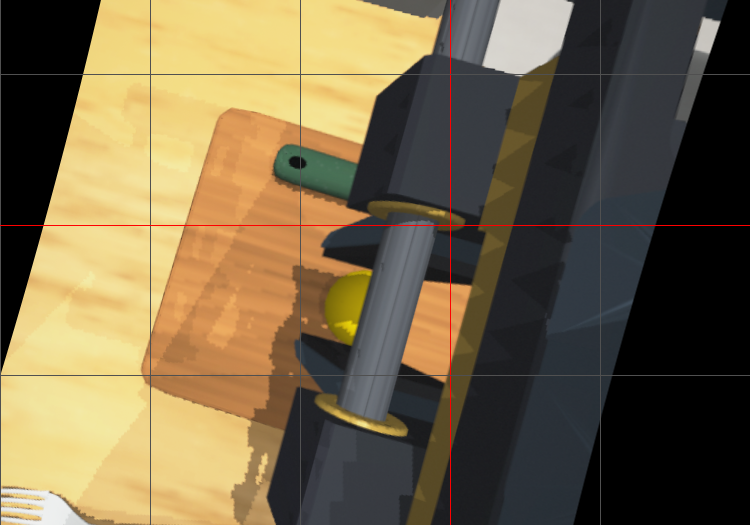

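The wrist view shows the near side of the dome at (325,310), which agrees with a lemon centre near (0.450,-0.344). I'll shift sideways 4 mm, go down and sweep.

{"op": "step_arm", "data": {
  "deltas": [
    [0,0,0,0,4,30,176],
    [0,0,0,0,0,40,176],
    [0,0,0,0,0,35,176],
    [0,0,0,0,0,18,176],
    [0,0,0,0,0,7,176],
    [0,0,0,0,0,0,176]
  ]
}}

```text
clock: 13.88
tool_pos: [0.465, -0.2866, 0.027]
tcp_rot: [3.142, 0.0, 1.303]
force: [0.4, 0.1, 0.7]
width: 0.0282
grip_force: 0.0
```

{"op": "step_arm", "data": {
  "deltas": [
    [0,0,0,-6,0,0,176],
    [0,0,0,-6,0,0,176],
    [0,0,0,-6,0,0,176],
    [0,0,0,-6,0,0,176],
    [0,0,0,-7,0,0,176],
    [0,0,0,-7,0,0,176],
    [0,0,0,-7,0,0,176],
    [0,0,0,-7,0,0,176],
    [0,0,0,-7,0,0,176],
    [0,0,0,-7,0,0,176],
    [0,0,0,-7,0,0,176],
    [0,0,0,-7,0,0,176]
  ]
}}

```text
clock: 15.38
tool_pos: [0.4437, -0.3641, 0.027]
tcp_rot: [3.142, 0.0, 1.303]
force: [0.8, 1.5, 1.1]
width: 0.0282
grip_force: 1.0
```

```bash
python3 look.py; ls -t pics|head -3
```

```text
15.375 [ 0.4437 -0.3641  0.027 ] [3.14153373e+00 8.38323047e-05 1.30344769e+00] [0.83195262 1.45496328 1.08341443]
board 0.74 [301. 371.] [ 0.44  -0.378  0.   ]
scrap_hole 0.16 [301. 371.] [ 0.44  -0.391  0.019]
lemon_half 0.77 [298. 379.] [ 0.433 -0.407  0.018]
peeler 0.76 [347. 359.] [ 0.526 -0.372  0.018]
board 0.78 [386. 192.] [ 0.437 -0.384  0.   ]
lemon_half 0.59 [388. 181.] [ 0.445 -0.41   0.018]
peeler 0.76 [356. 181.] [ 0.524 -0.36   0.018]
scene_153.png
top_153.png
side_153.png
```

The lemon is on track at about (0.437,-0.408), so I'll carry on sweeping.

{"op": "step_arm", "data": {
  "deltas": [
    [0,0,0,-7,0,0,176],
    [0,0,0,-7,0,0,176],
    [0,0,0,-7,0,0,176],
    [0,0,0,-7,0,0,176],
    [0,0,0,-7,0,0,176],
    [0,0,0,-7,0,0,176],
    [0,0,0,-7,0,0,176],
    [0,0,0,-7,0,0,176],
    [0,0,0,-7,0,0,176],
    [0,0,0,-7,0,0,176],
    [0,0,0,-7,0,0,176],
    [0,0,0,0,0,0,176]
  ]
}}

```text
clock: 17.48
tool_pos: [0.4233, -0.4385, 0.0269]
tcp_rot: [3.141, 0.0, 1.303]
force: [0.0, 0.1, -0.1]
width: 0.0284
grip_force: 0.0
```

```bash
python3 look.py; ls -t pics|head -3
```

```text
17.475 [ 0.4233 -0.4385  0.0269] [3.14137113e+00 2.73718602e-04 1.30281389e+00] [ 0.02533189  0.1145819  -0.11115858]
board 0.76 [302. 368.] [ 0.442 -0.372  0.   ]
basin_edge 0.63 [298. 369.] [ 0.436 -0.376  0.003]
lemon_half 0.6 [291. 449.] [ 0.414 -0.539  0.018]
board 0.68 [386. 190.] [ 0.439 -0.39   0.   ]
scrap_hole 0.92 [411. 170.] [ 0.408 -0.489  0.019]
basin_edge 0.19 [413. 170.] [ 0.411 -0.51   0.003]
peeler 0.53 [356. 181.] [ 0.524 -0.36   0.018]
scene_174.png
top_174.png
side_174.png
```

The contact force has gone, so the lemon has likely dropped. I'll lift away and check.

{"op": "step_arm", "data": {
  "deltas": [
    [0,0,0,5,0,-20,176],
    [0,0,0,10,0,-50,176],
    [0,0,0,20,0,-50,176],
    [0,0,0,30,0,-40,176],
    [0,0,0,40,0,0,176],
    [0,0,0,40,0,0,176],
    [0,0,0,40,0,0,176],
    [0,0,0,0,0,0,176],
    [0,0,0,0,0,0,176],
    [0,0,0,0,0,0,176]
  ]
}}

```text
clock: 19.32
tool_pos: [0.4721, -0.2604, 0.1869]
tcp_rot: [3.141, 0.0, 1.302]
force: [0.4, 0.4, -0.1]
width: 0.0283
grip_force: 0.0
```

```bash
python3 look.py; cd pics; python3 -c "
import cv2,glob,os
f=sorted(glob.glob('side_*.png'),key=os.path.getmtime)[-1]; g=sorted(glob.glob('scene_*.png'),key=os.path.getmtime)[-1]
a=cv2.resize(cv2.imread(f)[240:480,150:470],None,fx=1.25,fy=1.25);b=cv2.resize(cv2.imread(g)[90:290,250:517],(400,300))
import numpy as np;cv2.imwrite('fin.png',np.hstack([a,b]))"
```

```text
19.325 [ 0.4721 -0.2604  0.1869] [3.14149077e+00 4.24440942e-04 1.30231867e+00] [ 0.36532107  0.38079135 -0.09254362]
board 0.88 [301. 371.] [ 0.441 -0.378 -0.   ]
basin_edge 0.26 [344. 356.] [ 0.523 -0.355  0.003]
lemon_half 0.41 [289. 446.] [ 0.412 -0.534  0.018]
peeler 0.69 [344. 360.] [ 0.519 -0.372  0.018]
board 0.81 [388. 194.] [ 0.428 -0.378  0.   ]
scrap_hole 0.91 [411. 170.] [ 0.409 -0.487  0.019]
basin_edge 0.64 [387. 192.] [ 0.433 -0.38   0.003]
peeler 0.52 [355. 184.] [ 0.521 -0.346  0.018]
```

View pics/fin.png

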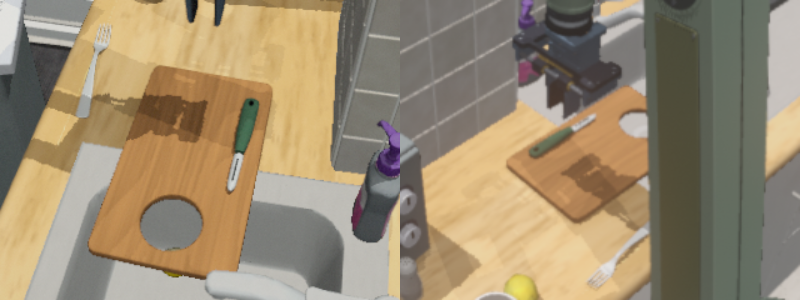

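The picture shows the board still in place and the peeler on it. A yellow bit of the lemon shows in the basin, just past the board's end at (172,272). Everything is at rest.

```bash
python3 -c "
from rig import *
print(job_done())"
```

```text
the job is handed in; nothing more can be done
None
```

I pushed the board out until its scrap hole was about 6 cm past the basin edge, swept the lemon half through the hole into the basin, and handed the job in; the peeler is still on the board, but no verdict came back.

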